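Refill the wash-tablet holder and press the stack home

ROBOT

A 6-joint arm with a two-finger parallel gripper is mounted at the origin on the work surface. World frame = base frame: x ahead of the robot, y to its left, z up, the work surface at z = 0. Lengths are in mm, angles in rad, forces in N, time in s.
With the tool pointing down it reaches from about 350 to 875 mm from the base axis. Payload 4.2 kg.
Tool frame: the origin (TCP) lies between the finger pads; the fingertips stand 17 mm ahead of it and the grasp point (between the pads) lies 2 mm behind it; z points along the fingers, y is the line along which they close (so a half turn about z gives the same grasp; the last joint's range is limited). The gripper opens to 85 mm and grips with 20 to 120 N. Pads are 22 mm wide; open, the fingers measure 114 mm over their backs; the gripper's body (76 mm by 85 mm) begins 54 mm behind the grasp point. The pads swing forward as they close: fully open they stand 13 mm farther back than shut.
Start: joints at [1.375, 0.385, 0.008, 0, -1.194, -0.259], TCP at [274.518, 561.462, 248.312] pointing down, gripper open.
Joint ranges: [-3.14, 3.14], [-1.21, 2.06], [-1.07, 1.41], [-3.16, 2.05], [-2.99, -0.16], [-3.1, 3.1]. Speed limits (rad/s): [2.79, 2.79, 3.14, 3.14, 3.14, 3.14].

INTERFACE

Orientations are given as a unit quaternion [x, y, z, w].
In Python, from bench import arm gives the robot as it stands.
- The arm moves only by the tool jog_arm, called after "Emit:" as a command line: name --argument value ..., lists and objects as JSON in quotes. Schema: {"type":"object","properties":{"plan":{"type":"array","items":{"type":"array","items":{"type":"array","items":{"type":"number"},"minItems":6,"maxItems":6},"minItems":1,"maxItems":10},"minItems":1,"maxItems":1},"jaw":{"type":"number"},"only":{"type":"string"},"quiet":{"type":"boolean"},"lines":{"type":"string"}},"required":["plan"],"additionalProperties":false}. plan is a list that holds a single list of rows (three levels of brackets), with 1 to 10 rows, each of 6 numbers: dx, dy, dz in mm, then a rotation vector rx, ry, rz in rad; each row is the pose to reach, as a shift and turn from the pose commanded when the call began, along the tool's axes at that moment; what a row does not reach only later rows make up. A row lasts 1/10 s, in which the tool goes at most 50 mm and 0.15 rad, less where a joint would pass 70% of its speed; a pose out of reach is approached as far as the arm can. jaw is the finger opening in mm, set as the call begins (left out keeps the last). The fingers move at their own pace and stop on an object; the grip force is fixed at half the most. Time passes only in rows, so rows that do not move let the fingers close. The tool returns the time, the measured TCP pose, the force, the opening and the grip force at its end. only (a regular expression) keeps the lines of the reply that match it, lines (a string "A,B") keeps lines A to B, and quiet returns only ok. Input that does not fit is refused with a message, and nothing moves.
- arm.read_state(): the state, without advancing time (a new reading comes with each control period).
- arm.get_image(name): name is "scene" or "top" or "wrist"; returns the picture (480x640x3 uint8, blue, green, red); there is no depth.
- arm.get_calibration(name): a dict with "K" (3x3 intrinsics, pixels), "rvec" (rotation vector, rad) and "tvec" (3), from world to camera coordinates, as OpenCV has them. Camera axes: x right, y down, z forward; pixel columns grow to the right and rows downward; lengths in mm; the calibration is good to about 2 mm. A picture is of the moment at which its call begins: read the wrist's pose just before it. get_calibration takes no time and is no camera call; for the wrist camera it gives the pose at the moment of the call.
- arm.job_done(): hands the job in; it is judged then, once.
The state is a dict: "clock": time; "joints": joint angles; "joint_vel": joint speeds; "joint_efforts": joint torques, N m; "position": TCP position; "ee_rot": TCP orientation; "contact_force": force on the tool from outside, world axes, zero at the start; "wrist_torque": the same for the moment, N m; "gripper_width": finger opening in mm; "grasp_force": force on a finger pad.
Only numpy, scipy, OpenCV 4.12 (cv2) and the standard library are available. Lean on these libraries where they do the work, as an engineer would, in place of code of your own. Each camera call takes 0.05 s, during which the arm holds its last target. There are 200 camera calls.

TASK

Refill the sprung wash-tablet holder: lift off its dust cap, stack every tablet lying on the counter flat on the plate between its four rods, then take the hand press whose foot just fits between the rods and push the whole stack squarely down until the sprung plate bottoms out level, keeping it down for about a second. Lift the press out so the plate springs back up with the stack in place, stand it upright on its mat with the other two, put the cap back on level, and leave everything else on the counter where it is.

Things in the scene. Friction and masses are not known exactly. Their poses are not given: they have to be found in the camera images.
- holder: Tablet holder fixed to the counter: wooden plinth 100 x 100 x 8 mm, four upright steel rods 8 mm thick, tops rounded, 106 mm above the counter, at (+-23.3, +-23.3) mm in its own x, y. A circle of 58 mm is free between the rods; each side has a 38 mm gap for a finger (close along its x or y). Nothing else around the rods. Origin: centre of the plinth's underside; z up.
- plate: Sprung round aluminium plate between the rods, 48 mm across, 3 mm thick. Origin: centre of its top face, z up; at rest 42 mm above the counter. Slides 30 mm down against a spring (about 3 N to start, 13 N at the bottom), springs back when let go; the tablets' weight does not sink it. It can rock up to 0.15 rad (0.6 N m/rad) if pushed off-centre.
- follower (a joint): How far the plate is pushed down, m: 0 at rest (up), 0.030 when bottomed out.
- tablet1: Wash tablet: hard blue disc 50 mm across, 11 mm thick, about 26 g. Origin: centre of one flat face (underside at the start, lying flat on the counter); z is the disc's axis. May be absent (3 to 5 of the five are present).
- tablet2: Wash tablet: hard blue disc 50 mm across, 11 mm thick, about 26 g. Origin: centre of one flat face (underside at the start, lying flat on the counter); z is the disc's axis. May be absent (3 to 5 of the five are present).
- tablet3: Wash tablet: hard blue disc 50 mm across, 11 mm thick, about 26 g. Origin: centre of one flat face (underside at the start, lying flat on the counter); z is the disc's axis. May be absent (3 to 5 of the five are present).
- tablet4: Wash tablet: hard blue disc 50 mm across, 11 mm thick, about 26 g. Origin: centre of one flat face (underside at the start, lying flat on the counter); z is the disc's axis. May be absent (3 to 5 of the five are present).
- tablet5: Wash tablet: hard blue disc 50 mm across, 11 mm thick, about 26 g. Origin: centre of one flat face (underside at the start, lying flat on the counter); z is the disc's axis. May be absent (3 to 5 of the five are present).
- press_a: Hand press standing on the mat: flat round steel foot 34 mm across, 12 mm thick; square wooden handle 24 x 24 mm from 20 to 112 mm above the underside, its sides along own x and y. About 0.3 kg, mostly foot. Origin: centre of the underside; z up. The presses differ only in the foot; their order on the mat varies. This one is too small to cover a tablet.
- press_b: Hand press standing on the mat: flat round steel foot 50 mm across, 12 mm thick; square wooden handle 24 x 24 mm from 20 to 112 mm above the underside, its sides along own x and y. About 0.3 kg, mostly foot. Origin: centre of the underside; z up. The presses differ only in the foot; their order on the mat varies. This is the one that fits: it just goes between the rods and covers a tablet.
- press_c: Hand press standing on the mat: flat round steel foot 72 mm across, 12 mm thick; square wooden handle 24 x 24 mm from 20 to 112 mm above the underside, its sides along own x and y. About 0.3 kg, mostly foot. Origin: centre of the underside; z up. The presses differ only in the foot; their order on the mat varies. This one is too wide to go between the rods.
- cap: Dust cap of the holder, grey plastic, about 0.1 kg: disc 84 mm across, 5 mm thick, with a square knob 24 x 24 mm (sides along its own x, y) from 5 to 40 mm above the disc's underside, and below the disc a round boss 48 mm across, 5 mm deep, that drops loosely between the rods. Starts on the rod tops. Origin: centre of the disc's underside (106 mm above the counter when on the rods); z up.
- mat: Black rubber mat fixed on the counter, 300 mm along its own x, 110 mm along its own y, 4 mm thick, on which the three presses stand in a row along x (95 mm apart). Origin: centre of its underside.
- cup: Bystander: grey measuring cup, 70 mm across, 60 mm high, origin at the centre of its underside.
- jar: Bystander: glass jar, 64 mm across, 85 mm high, origin at the centre of its underside.
- carton: Bystander: cardboard carton 80 x 130 x 50 mm, origin at the centre of its underside.

How it is judged (in metres and radians):
On the way, in this order (a step that is already met when the one before it is completed fails the run):
1. every tablet present lies flat in the holder, stacked on the plate between the rods (horizontal distance between each of tablet1, tablet2, tablet3, tablet4, tablet5 and plate below 0.01 m and angle between the z axis of each of tablet1, tablet2, tablet3, tablet4, tablet5 and the z axis of holder, either way round below 0.12 rad and z of tablet1 in the frame of plate between -0.006 and 0.056 m and z of tablet2 in the frame of plate between -0.006 and 0.056 m and z of tablet3 in the frame of plate between -0.006 and 0.056 m and z of tablet4 in the frame of plate between -0.006 and 0.056 m and z of tablet5 in the frame of plate between -0.006 and 0.056 m), for 0.2 s.
2. with all tablets in the stack, the fitting press stands squarely on it and the plate is pushed to the bottom, level, for half a second (all of step 1 and value of joint follower above 0.027 m and angle between plate's own z axis and vertical below 0.05 rad and angle between press_b's own z axis and vertical below 0.06 rad and horizontal distance between press_b and plate below 0.007 m), for 0.5 s.
At the end, for the whole second after the job is handed in: Every tablet present lies flat (0.12 rad) in the stack, within 10 mm of the plate's centre; plate back up (5 mm); cap level (0.06 rad) on the rod tops, within 9 mm of centre and 4 mm of height; all three presses upright (0.08 rad) on the mat; all at rest (all of step 1 and horizontal distance between cap and holder below 0.009 m and angle between cap's own z axis and vertical below 0.06 rad and z of cap in the frame of holder between 0.102 and 0.11 m and value of joint follower below 0.005 m and angle between each of press_b, press_a, press_c's own z axis and vertical below 0.08 rad and x of press_b in the frame of mat between -0.155 and 0.155 m and y of press_b in the frame of mat between -0.06 and 0.06 m and z of press_b in the frame of mat between -0.001 and 0.009 m and x of press_a in the frame of mat between -0.155 and 0.155 m and y of press_a in the frame of mat between -0.06 and 0.06 m and z of press_a in the frame of mat between -0.001 and 0.009 m and x of press_c in the frame of mat between -0.155 and 0.155 m and y of press_c in the frame of mat between -0.06 and 0.06 m and z of press_c in the frame of mat between -0.001 and 0.009 m and linear speed of each of tablet1, tablet2, tablet3, tablet4, tablet5, press_b, cap below 0.02 m/s); the robot touches nothing.
It fails at once if the cup is shifted more than 40 mm or tipped (distance of cup from where it was at the start of the episode above 0.04 m or angle between cup's own z axis and vertical above 0.3 rad).
It fails at once if the jar is shifted more than 40 mm or tipped (distance of jar from where it was at the start of the episode above 0.04 m or angle between jar's own z axis and vertical above 0.3 rad).
It fails at once if the carton is shifted more than 40 mm or tipped (distance of carton from where it was at the start of the episode above 0.04 m or angle between carton's own z axis and vertical above 0.3 rad).
Of tablet1, tablet2, tablet3, tablet4, tablet5 only 3 to 5 are there at a start; the rules pass over those that are not, and their reading is None.
At some moment in a run one of tablet1, tablet2, tablet3, tablet4, tablet5 may be knocked a few centimetres aside while the robot is not near it.
Once in a run the grip may slacken for a moment while it holds something.
It also fails if it takes over 210 s, if anything falls off the work surface, if the arm or the gripper's body presses on something with over 40 N, if the wrist force passes 120 N, or if a joint passes its speed limit or range.

## Working session

There is one attempt and no reset: what is moved stays moved. The work goes in short steps, Python scripts to look and compute and a tool call to move; the robot and the scene stay as the last step left them, time stands still between calls to the robot, and variables do not carry over. Pictures are saved under pics/ and viewed, at most 17 in all, crops included, and the job is handed in when it is done.

```bash
ls; mkdir -p pics; cat > h.py <<'E'
import numpy as np, cv2
from bench import arm
from scipy.spatial.transform import Rotation as R
def cal(n):
    c=arm.get_calibration(n); return np.array(c["K"],float),R.from_rotvec(np.ravel(c["rvec"])).as_matrix(),np.ravel(c["tvec"]).astype(float)
def ray(n,u,v,z,c=None):
    K,M,t=c or cal(n); d=M.T@np.linalg.solve(K,[u,v,1.]); o=-M.T@t
    return o+d*(z-o[2])/d[2]
def proj(n,P,c=None):
    K,M,t=c or cal(n); p=K@(M@np.array(P,float)+t); return p[:2]/p[2]
def snap(n,f):
    im=arm.get_image(n); cv2.imwrite('pics/'+f,im); return im
def totool(P):
    s=arm.read_state(); return R.from_quat(s["ee_rot"]).inv().apply(np.array(P)-s["position"])
E
python3 - <<'E'
from h import *
snap("top","top0.png");snap("scene","scene0.png")
s=arm.read_state();print(s)
print(R.from_quat(s["ee_rot"]).as_matrix().round(3))
for n in("top","scene"):
    K,M,t=cal(n);print(n,K,(-M.T@t).round(),M.round(2))
E
```

```text
bench.py
pics
{'clock': 0.1, 'joints': array([ 1.37462606e+00,  3.85478104e-01,  6.75723456e-03, -4.52598680e-04,
       -1.19401473e+00, -2.58596353e-01]), 'joint_vel': array([-1.07482444e-03, -6.26540833e-04,  3.88979918e-03,  2.89576113e-03,
        3.87019771e-05, -6.09513615e-04]), 'joint_efforts': array([-4.83111944e-04, -3.93321025e+01,  1.88928008e+01,  4.19789359e+00,
       -2.60408073e-03,  8.09000760e-07]), 'position': array([274.29747159, 561.03915144, 247.32721874]), 'ee_rot': array([ 9.74240309e-01, -2.25510170e-01, -1.79981599e-04,  9.75727803e-04]), 'contact_force': array([0.35946579, 0.7393376 , 0.55637796]), 'wrist_torque': array([ 0.01519219,  0.01450502, -0.05129006]), 'grasp_force': 0.0, 'gripper_width': 85.66612944517193}
[[ 0.898 -0.439 -0.001]
 [-0.439 -0.898 -0.002]
 [ 0.     0.002 -1.   ]]
top [[480.33427845   0.         316.90637571]
 [  0.         480.33427845 239.76802769]
 [  0.           0.           1.        ]] [ 499.  -40. 1267.] [[-0.02 -1.    0.  ]
 [-0.99  0.02 -0.1 ]
 [ 0.1  -0.   -0.99]]
scene [[614.14188356   0.         313.93052879]
 [  0.         614.14188356 241.1374288 ]
 [  0.           0.           1.        ]] [1176. -551.  964.] [[ 0.67  0.74 -0.02]
 [ 0.55 -0.51 -0.66]
 [-0.5   0.44 -0.75]]
```

View pics/top0.png

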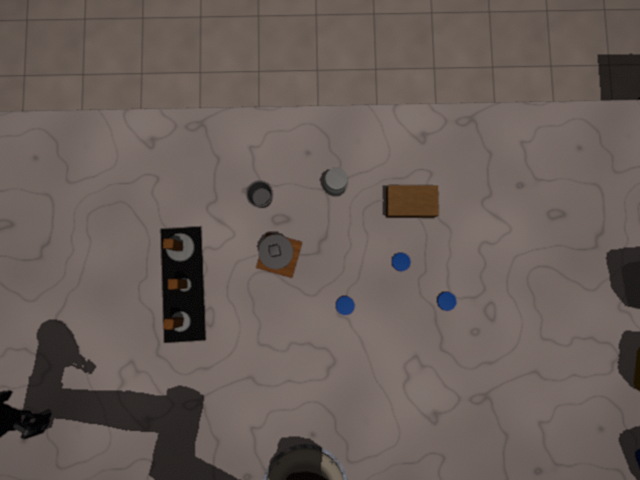

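View pics/scene0.png

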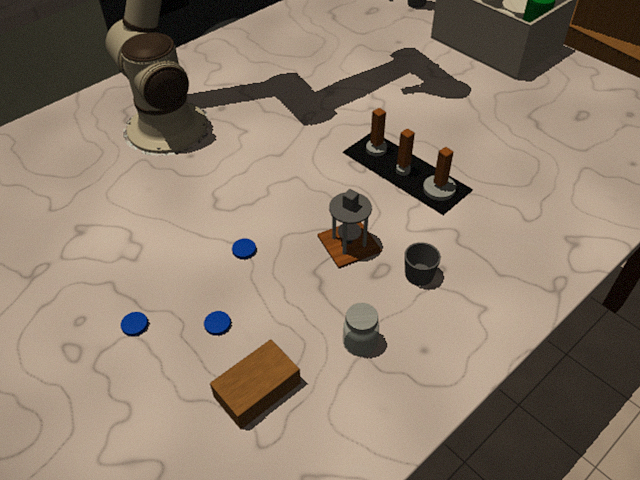

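Three tablets (top view): about (345,305), (401,261) and (447,300). Holder is near (279,256), the mat's presses are at x≈180 (large foot at row 247, small 285, medium 322), jar is at (335,181), cup (260,194), carton (411,201). I'll measure with enlarged crops.

```bash
python3 - <<'E'
from h import *
im=cv2.imread('pics/top0.png')
c=im[215:350,150:315]; cv2.imwrite('pics/topc.png',cv2.convertScaleAbs(cv2.resize(c,None,fx=4.4,fy=4.4,interpolation=cv2.INTER_CUBIC),alpha=1.6))
sc=cv2.imread('pics/scene0.png')
for n,i in(("top",im),("scene",sc)):
    b=i.astype(int); m=((b[...,0]>b[...,2]+50)&(b[...,0]>b[...,1]+30)).astype('uint8')
    k,_,st,ce=cv2.connectedComponentsWithStats(m)
    for j in range(1,k):
        if st[j,4]>60: print(n,ce[j].round(1),st[j,4],ray(n,*ce[j],8).round(1))
E
```

```text
top [400.8 261.4] 249 [ 566.4 -263.7    8. ]
top [446.5 300.8] 255 [ 461.6 -378.9    8. ]
top [344.7 305.2] 255 [ 455.3 -113.6    8. ]
scene [243.3 247.4] 336 [ 454.5 -112.2    8. ]
scene [216.7 321.7] 453 [ 565.6 -261.8    8. ]
scene [133.5 322.5] 451 [ 460.8 -377.     8. ]
```

View pics/topc.png

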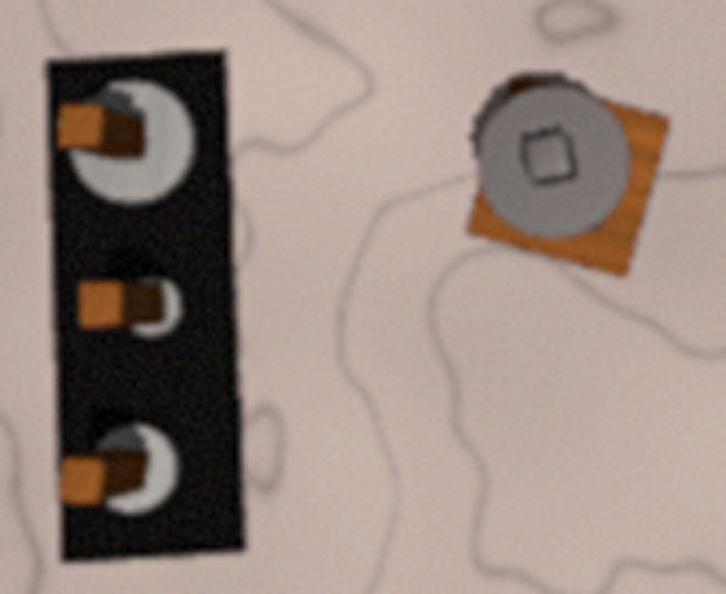

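Crop: plinth corners at (470,235), (627,276), (668,120). Cap disc is centred at (553,160), knob at (548,156). The medium-foot press (press_b) is at the bottom, foot (133,469) and handle top (82,481).

```bash
python3 - <<'E'
from h import *
f=lambda x,y,z: ray("top",150+x/4.4-.4,215+y/4.4-.4,z)
L,B,Rr=f(470,235,8),f(627,276,8),f(668,120,8)
print("corners",L,B,Rr,np.linalg.norm(L-B),np.linalg.norm(Rr-B),"ctr",(L+Rr)/2)
for a,b in((L,B),(B,Rr)):print(np.degrees(np.arctan2(*(b-a)[[1,0]])))
print("cap",f(553,160,111),"knob",f(548,156,146))
k=[f(x,y,146) for x,y in((521,135),(563,128),(577,176),(534,186))]
for i in range(4):d=k[(i+1)%4]-k[i];print("knobside",np.degrees(np.arctan2(d[1],d[0])),np.linalg.norm(d))
for n,a,b in(("c",(81,126),(132,142)),("a",(101,304),(0,0)),("b",(82,481),(135,469))):print(n,f(*a,116),f(*b,16))
for p in((47,60),(225,52),(243,548),(63,560)):print("mat",f(*p,4))
s=arm.read_state();print(s['position'],cal("wrist"))
E
```

```text
corners [556.52807976 115.04774329   8.        ] [530.35679623  21.9681804    8.        ] [623.00087816  -3.91480954   8.        ] 96.68888825052125 96.19176204467588 ctr [589.76447896  55.56646688   8.        ]
-105.70444873676814
-15.609349855490493
cap [592.07076507  56.56134894 111.        ] knob [591.44969249  56.27236242 146.        ]
knobside -81.60122052646463 22.647959914301584
knobside -164.49705032702985 26.745057645618246
knobside 102.02113306058273 23.416878382058528
knobside 13.670924591998954 28.138249195199634
c [615.35957159 313.99174088 116.        ] [615.29746747 314.36194761  16.        ]
a [518.1552907  302.01311523 116.        ] [702.09801198 394.03823643  16.        ]
b [423.53485135 311.19722697 116.        ] [423.27200107 310.819104    16.        ]
mat [666.9727441  369.35813725   4.        ]
mat [669.7456578  262.29054343   4.        ]
mat [375.35273896 250.2789648    4.        ]
mat [370.50726465 355.99106184   4.        ]
[274.29747159 561.03915144 247.32721874] (array([[377.37388229,   0.        , 318.83804743],
       [  0.        , 377.37388229, 242.24298183],
       [  0.        ,   0.        ,   1.        ]]), array([[-0.43943338, -0.89827071,  0.00283371],
       [-0.86072598,  0.42196488,  0.28477435],
       [-0.25700019,  0.1227003 , -0.95859039]]), array([624.08900723, -38.15114621, 380.09466276]))
```

```bash
cat >> h.py <<'E'
def goal(x,y,z,yaw):
    "shift in tool axes and turn to TCP at x,y,z, straight down, fingers closing along world yaw (deg)"
    s=arm.read_state(); Q=R.from_quat(s["ee_rot"]); best=None
    for k in(0,180):
        a=np.radians(yaw+k); Y=[np.cos(a),np.sin(a),0]; Z=[0,0,-1]; X=np.cross(Y,Z)
        rv=(Q.inv()*R.from_matrix(np.c_[X,Y,Z])).as_rotvec()
        if best is None or np.linalg.norm(rv)<np.linalg.norm(best): best=rv
    d=totool([x,y,z]); print("go",(x,y,z,yaw),"shift",d.round(1),"|%.0f|"%np.linalg.norm(d),"rot",best.round(3),"j6",s["joints"][5].round(2))
E
python3 - <<'E'
from h import *
goal(590,56,230,-78)
E
```

```text
go (590, 56, 230, -78) shift [505.5 314.9  18. ] |596| rot [ 0.002  0.001 -0.664] j6 -0.26
```

Emit:
jog_arm --plan '[[[40,25,0,0,0,-0.1],[80,50,0,0,0,-0.2],[120,75,0,0,0,-0.3],[160,100,0,0,0,-0.4],[200,125,5,0,0,-0.5],[240,150,10,0,0,-0.6],[280,175,15,0,0,-0.66],[320,200,18,0,0,-0.66],[360,225,18,0,0,-0.66],[400,250,18,0,0,-0.66]]]'

```text
clock: 1.1
position: [524.5, 159.3, 229.9]
ee_rot: [0.995, 0.103, -0.0, 0.0]
contact_force: [0.4, 0.4, -0.4]
gripper_width: 85.7
grasp_force: 0.0
```

```bash
python3 - <<'E'
from h import *
goal(590,56,230,-78)
E
```

```text
go (590, 56, 230, -78) shift [ 4.310e+01  1.145e+02 -1.000e-01] |122| rot [ 0.     0.001 -0.004] j6 1.19
```

Emit:
jog_arm --plan '[[[14,38,0,0,0,0],[28,76,0,0,0,0],[43,114,0,0,0,0],[43,114,0,0,0,0],[43,114,0,0,0,0]]]'

```text
clock: 1.6
position: [589.3, 57.3, 229.4]
ee_rot: [0.995, 0.101, -0.001, 0.0]
contact_force: [0.7, 0.3, 0.3]
gripper_width: 85.5
grasp_force: 0.0
```

```bash
python3 - <<'E'
from h import *
c=cal("wrist"); im=snap("wrist","w1.png")
print(arm.read_state()["position"])
for n,P in(("cap",(592,56.5,111)),("knob",(591.5,56,146)),("pl",(590,55.5,8))):print(n,proj("wrist",P,c).round())
np.savez('w1.npz',K=c[0],M=c[1],t=c[2])
E
```

```text
[588.96916563  58.16540338 229.69091023]
cap [322. 238.]
knob [323. 255.]
pl [321. 209.]
```

View pics/w1.png

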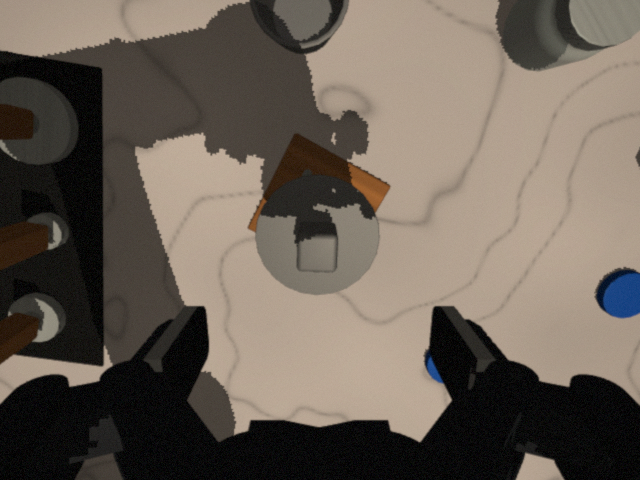

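Wrist view: knob top face is centred at ≈(317,254), sides aligned with the image. Cap disc centre ≈(317.5,235). Plinth corners at (296,134), (389,186), (249,229).

```bash
python3 - <<'E'
from h import *
z=np.load('w1.npz');c=(z['K'],z['M'],z['t'])
print("knob",ray(0,317.5,254,146,c),"cap",ray(0,317.5,235,111,c))
a,b,l=[ray(0,*p,8,c) for p in((296,134),(389,186),(249,229))]
print("ctr",(b+l)/2,"len",np.linalg.norm(a-b),np.linalg.norm(a-l),[np.degrees(np.arctan2(*(q-a)[[1,0]])) for q in(b,l)])
goal(591,57,200,-78)
E
```

```text
knob [591.43007849  59.13918469 146.        ] cap [593.14752179  59.60391507 111.        ]
ctr [590.84184081  59.13999105   8.        ] len 96.42745226395641 98.36788493703756 [np.float64(-106.85820360788821), np.float64(163.61171025163952)]
go (591, 57, 200, -78) shift [ 1.8  1.6 29.7] |30| rot [-0.     0.001 -0.005] j6 1.4
```

Emit:
jog_arm --plan '[[[1,2,35,0,0,0],[2,2.5,70,0,0,0],[2,2.5,97,0,0,0],[2,2.5,97,0,0,0]]]'

```text
clock: 2.05
position: [588.5, 56.8, 129.4]
ee_rot: [0.995, 0.103, -0.005, 0.001]
contact_force: [0.0, 0.2, -0.4]
gripper_width: 85.4
grasp_force: 0.0
```

Emit:
jog_arm --plan '[[[0,0,0,0,0,0],[0,0,0,0,0,0],[0,0,0,0,0,0],[0,0,0,0,0,0],[0,0,0,0,0,0],[0,0,0,0,0,0]]]' --jaw 0

```text
clock: 2.65
position: [592.7, 56.6, 134.7]
ee_rot: [0.995, 0.103, 0.001, -0.0]
contact_force: [-0.3, 1.5, 6.1]
gripper_width: 23.1
grasp_force: 60.6
```

Emit:
jog_arm --plan '[[[0,0,-20,0,0,0],[0,0,-50,0,0,0],[0,0,-60,0,0,0],[0,0,-60,0,0,0]]]'

```text
clock: 3.05
position: [592.4, 56.4, 194.5]
ee_rot: [0.995, 0.102, 0.001, -0.0]
contact_force: [-0.1, -0.1, -1.0]
gripper_width: 23.0
grasp_force: 59.8
```

```bash
python3 - <<'E'
from h import *
goal(445,75,196,-78)
goal(445,75,31,-78)
E
```

```text
go (445, 75, 196, -78) shift [-140.5  -48.2   -1.9] |149| rot [-0.001 -0.003 -0.005] j6 1.41
go (445, 75, 31, -78) shift [-141.   -48.1  163.1] |221| rot [-0.001 -0.003 -0.005] j6 1.41
```

Emit:
jog_arm --plan '[[[-40,-14,0,0,0,0],[-80,-28,0,0,0,0],[-120,-41,10,0,0,0],[-141,-48,50,0,0,0],[-141,-48,90,0,0,0],[-141,-48,125,0,0,0],[-141,-48,148,0,0,0],[-141,-48,157,0,0,0],[-141,-48,160,0,0,0],[-141,-48,160,0,0,0]]]'

```text
clock: 4.05
position: [441.1, 73.0, 33.8]
ee_rot: [0.995, 0.102, -0.003, 0.001]
contact_force: [-8.2, -1.6, 12.7]
gripper_width: 22.8
grasp_force: 62.1
```

Emit:
jog_arm --plan '[[[0,0,0,0,0,0],[0,0,1,0,0,0],[0,0,1,0,0,0]]]'

```text
clock: 4.35
position: [441.1, 73.0, 33.7]
ee_rot: [0.995, 0.102, -0.003, 0.001]
contact_force: [-11.9, 0.1, 22.3]
gripper_width: 23.2
grasp_force: 63.5
```

Emit:
jog_arm --plan '[[[0,0,0,0,0,0],[0,0,0,0,0,0],[0,0,0,0,0,0]]]' --jaw 60

```text
clock: 4.65
position: [444.2, 74.6, 32.3]
ee_rot: [0.995, 0.102, 0.0, -0.0]
contact_force: [-0.3, -0.0, 0.2]
gripper_width: 59.4
grasp_force: 0.0
```

Emit:
jog_arm --plan '[[[0,0,-40,0,0,0],[0,0,-90,0,0,0],[0,0,-120,0,0,0],[0,0,-120,0,0,0]]]' --jaw 85

```text
clock: 5.05
position: [446.8, 75.8, 156.6]
ee_rot: [0.995, 0.103, 0.005, -0.002]
contact_force: [0.6, 0.8, -1.3]
gripper_width: 85.0
grasp_force: 0.0
```

```bash
python3 - <<'E'
from h import *
goal(480,-113,150,-105.6)
goal(455,-113,150,-105.6)
E
```

```text
go (480, -113, 150, -105.6) shift [ -6.2 191.6   6.1] |192| rot [-0.005 -0.009  0.478] j6 1.25
go (455, -113, 150, -105.6) shift [-30.7 186.5   5.8] |189| rot [-0.005 -0.009  0.478] j6 1.25
```

```bash
cat >> h.py <<'E'
def tabs(n="wrist",z=8):
    c=cal(n); i=arm.get_image(n).astype(int); m=((i[...,0]>i[...,2]+40)&(i[...,0]>i[...,1]+20)).astype('uint8')
    k,_,st,ce=cv2.connectedComponentsWithStats(m)
    for j in range(1,k):
        if st[j,4]>60: print(n,ce[j].round(1),st[j].tolist(),ray(n,*ce[j],z,c).round(1))
E
```

Emit:
jog_arm --plan '[[[-8,48,2,0,0,0.12],[-16,95,4,0,0,0.24],[-24,140,5,0,0,0.36],[-31,186,5,0,0,0.478],[-31,186,5,0,0,0.478],[-31,186,5,0,0,0.478]]]'

```text
clock: 5.65
position: [450.9, -115.0, 146.2]
ee_rot: [0.991, -0.137, -0.001, 0.0]
contact_force: [0.1, 0.5, -0.6]
gripper_width: 84.7
grasp_force: 0.0
```

```bash
python3 - <<'E'
from h import *
tabs();tabs("top")
goal(455,-113,100,-106)
E
```

```text
wrist [495.4  15.9] [458, 0, 80, 40, 2341] [ 555.3 -258.     8. ]
wrist [311.8 229.7] [278, 195, 68, 67, 3268] [ 454.7 -110.5    8. ]
top [400.7 261.6] [392, 253, 18, 18, 261] [ 566.  -263.4    8. ]
top [446.5 300.9] [438, 292, 18, 19, 269] [ 461.4 -378.8    8. ]
go (455, -113, 100, -106) shift [ 3.5 -1.4 46.7] |47| rot [0.    0.001 0.007] j6 1.19
```

Emit:
jog_arm --plan '[[[3,-3,45,0,0,0.007],[3,-3,90,0,0,0.007],[3,-3,115,0,0,0.007],[3,-3,127,0,0,0.007],[3,-3,127,0,0,0.007],[3,-3,127,0,0,0.007]]]'

```text
clock: 6.35
position: [455.7, -110.7, 20.5]
ee_rot: [0.99, -0.138, 0.0, 0.0]
contact_force: [0.1, 0.3, 0.2]
gripper_width: 85.0
grasp_force: 0.0
```

Emit:
jog_arm --plan '[[[0,0,0,0,0,0],[0,0,0,0,0,0],[0,0,0,0,0,0],[0,0,0,0,0,0],[0,0,0,0,0,0]]]' --jaw 0

```text
clock: 6.85
position: [455.9, -111.6, 21.9]
ee_rot: [0.99, -0.139, 0.001, -0.0]
contact_force: [-2.1, 3.1, 9.6]
gripper_width: 46.3
grasp_force: 59.9
```

```bash
python3 - <<'E'
from h import *
snap("scene","s1.png")
E
```

```bash
python3 - <<'E'
from h import *
im=cv2.imread('pics/s1.png');u,v=proj("scene",(455,-111,20)).astype(int)
cv2.imwrite('pics/s1c.png',cv2.resize(im[v-60:v+50,u-70:u+70],None,fx=5,fy=5,interpolation=cv2.INTER_CUBIC))
E
```

```text
(no output)
```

View pics/s1c.png

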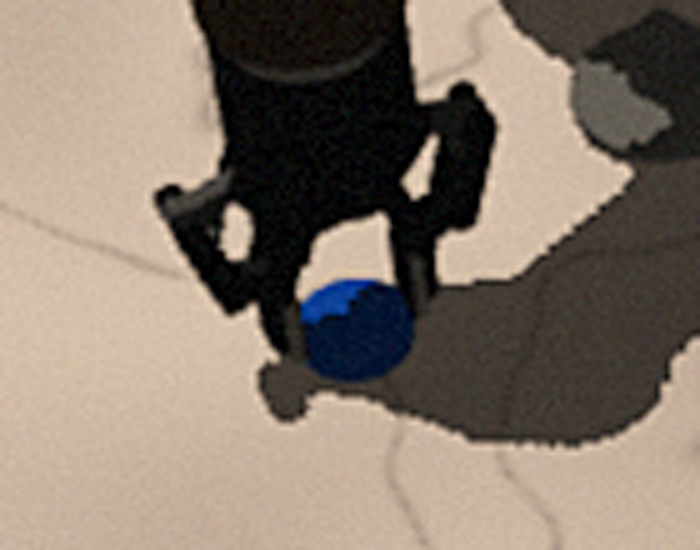

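The crop shows the tablet held centred between both pads. I'll lift it and carry it to the holder.

Emit:
jog_arm --plan '[[[0,0,-20,0,0,0],[0,0,-60,0,0,0],[0,0,-105,0,0,0],[0,0,-140,0,0,0],[0,0,-140,0,0,0]]]'

```text
clock: 7.4
position: [458.5, -111.9, 166.0]
ee_rot: [0.99, -0.139, 0.006, -0.001]
contact_force: [1.3, -0.4, -0.2]
gripper_width: 45.9
grasp_force: 61.5
```

```bash
python3 - <<'E'
from h import *
goal(590.7,58,160,-106)
E
```

```text
go (590.7, 58, 160, -106) shift [  80.2 -199.7    7.8] |215| rot [-0.004 -0.012  0.   ] j6 1.18
```

Emit:
jog_arm --plan '[[[18,-45,0,0,0,0],[36,-90,0,0,0,0],[54,-135,0,0,0,0],[72,-180,0,0,0,0],[80,-200,5,0,0,0],[80,-200,5,0,0,0],[80,-200,5,0,0,0],[80,-200,5,0,0,0]]]'

```text
clock: 8.2
position: [586.4, 57.4, 155.1]
ee_rot: [0.99, -0.14, -0.001, 0.0]
contact_force: [0.8, -0.5, 0.7]
gripper_width: 46.0
grasp_force: 61.5
```

```bash
python3 - <<'E'
from h import *
c=cal("wrist");im=snap("wrist","w2.png")
np.savez('w2.npz',K=c[0],M=c[1],t=c[2])
print(proj("w",(590.7,58,106),c),arm.read_state()["gripper_width"],arm.read_state()["position"])
goal(590.7,58,70,-106)
E
```

```text
[315.93925566 272.75645797] 46.30925143069744 [586.54913412  57.30358027 155.37891428]
go (590.7, 58, 70, -106) shift [ 3.8 -1.8 85.4] |85| rot [ 0.     0.001 -0.002] j6 0.92
```

View pics/w2.png

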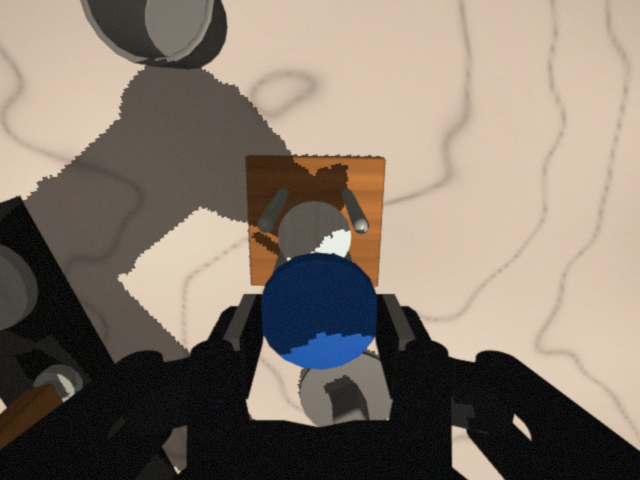

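Gripper is square to the holder. Rear rod tops at (270,225) and (361,227), plinth rear edge x 247–384 at row 156, held tablet centred at ≈(320,311).

```bash
python3 - <<'E'
from h import *
z=np.load('w2.npz');c=(z['K'],z['M'],z['t'])
a=np.radians(-106);Y=np.array([np.cos(a),np.sin(a)]);X=np.array([-Y[1],Y[0]])
A,B=ray(0,270,225,105,c),ray(0,361,227,105,c);print("rods",A,B,np.linalg.norm(A-B),"ctr",(A+B)[:2]/2-23.3*X)
P=[ray(0,*p,8,c)[:2] for p in((247,157),(384,157),(380,286),(250,286))]
print("plinth",np.mean(P,axis=0),[np.linalg.norm(P[i]-P[i-1]).round(1) for i in range(4)],[np.degrees(np.arctan2(*(P[i]-P[i-1])[::-1])).round(1) for i in range(4)])
print("plate",ray(0,315,0+237,42,c)); print("tab",ray(0,320,311,144,c))
E
```

```text
rods [620.01224189  72.4659515  105.        ] [606.92298101  30.70414505 105.        ] 43.76502289267074 ctr [591.07021393  58.00739866]
plinth [591.15903409  59.01320247] [np.float64(98.7), np.float64(96.9), np.float64(98.7), np.float64(101.7)] [np.float64(-17.8), np.float64(-106.1), np.float64(164.9), np.float64(73.9)]
plate [591.26858747  58.88029138  42.        ]
tab [588.62136316  56.67028241 144.        ]
```

Emit:
jog_arm --plan '[[[1,-1,0,0,0,0],[2,-2,5,0,0,0],[2,-2,20,0,0,0],[2,-2,40,0,0,0],[2,-2,55,0,0,0],[2,-2,65,0,0,0],[2,-2,75,0,0,0],[2,-2,83,0,0,0],[2,-2,88,0,0,0],[2,-2,88,0,0,0]]]'

```text
clock: 9.25
position: [589.6, 59.6, 66.7]
ee_rot: [0.99, -0.139, -0.0, 0.0]
contact_force: [-0.2, -0.4, -0.4]
gripper_width: 46.2
grasp_force: 61.5
```

Emit:
jog_arm --plan '[[[0,0,0,0,0,0],[0,0,2,0,0,0],[0,0,2,0,0,0]]]'

```text
clock: 9.55
position: [589.9, 59.8, 65.5]
ee_rot: [0.99, -0.139, 0.0, -0.0]
contact_force: [0.1, -0.4, 0.3]
gripper_width: 45.9
grasp_force: 61.5
```

Emit:
jog_arm --plan '[[[0,0,1.5,0,0,0],[0,0,1.5,0,0,0]]]'

```text
clock: 9.75
position: [590.1, 59.8, 64.1]
ee_rot: [0.99, -0.139, 0.0, -0.0]
contact_force: [1.0, -0.6, 0.3]
gripper_width: 46.1
grasp_force: 61.7
```

Emit:
jog_arm --plan '[[[0,0,0,0,0,0],[0,0,0,0,0,0],[0,0,0,0,0,0]]]' --jaw 60

```text
clock: 10.05
position: [589.8, 59.7, 63.8]
ee_rot: [0.99, -0.139, -0.0, 0.0]
contact_force: [-0.1, -0.3, -0.1]
gripper_width: 59.8
grasp_force: 0.0
```

Emit:
jog_arm --plan '[[[0,0,-30,0,0,0],[0,0,-60,0,0,0],[0,0,-90,0,0,0],[0,0,-100,0,0,0],[0,0,-100,0,0,0]]]' --jaw 60

```text
clock: 10.55
position: [590.6, 60.0, 165.5]
ee_rot: [0.99, -0.139, 0.002, -0.001]
contact_force: [-1.3, 0.6, -0.1]
gripper_width: 59.8
grasp_force: 0.0
```

```bash
python3 - <<'E'
from h import *
c=cal("wrist");tabs("wrist",53);tabs("top");snap("wrist","w3.png")
goal(566,-262.7,160,-106)
E
```

```text
wrist [319.8 243.7] [283, 208, 74, 72, 4132] [590.9  59.8  53. ]
top [400.7 261.5] [392, 253, 18, 18, 259] [ 566.1 -263.5    8. ]
top [446.4 300.9] [438, 292, 18, 19, 270] [ 461.3 -378.8    8. ]
go (566, -262.7, 160, -106) shift [ 67.2 315.9   2.4] |323| rot [ 0.001  0.003 -0.001] j6 0.92
```

Emit:
jog_arm --plan '[[[10,48,0,0,0,0],[20,96,0,0,0,0],[30,144,0,0,0,0],[40,192,0,0,0,0],[50,240,0,0,0,0],[60,288,0,0,0,0],[67,316,5,0,0,0],[67,316,10,0,0,0],[67,316,10,0,0,0],[67,316,10,0,0,0]]]' --jaw 85

```text
clock: 11.7
position: [566.7, -261.6, 152.7]
ee_rot: [0.99, -0.139, -0.001, -0.0]
contact_force: [0.7, 0.6, -0.1]
gripper_width: 85.1
grasp_force: 0.0
```

```bash
python3 - <<'E'
from h import *
tabs();goal(566,-262.7,19.5,-106)
E
```

```text
wrist [317.8 231.5] [285, 198, 66, 65, 3205] [ 566.3 -260.3    8. ]
wrist [497.3 313.1] [464, 287, 63, 57, 2426] [ 462.6 -378.8    8. ]
go (566, -262.7, 19.5, -106) shift [ -0.5   1.6 133.8] |134| rot [0.    0.001 0.001] j6 1.47
```

Emit:
jog_arm --plan '[[[0,0,45,0,0,0],[0,0,90,0,0,0],[0,0,120,0,0,0],[0,0,133,0,0,0],[0,0,133,0,0,0],[0,0,133,0,0,0]]]'

```text
clock: 12.35
position: [568.5, -262.3, 22.4]
ee_rot: [0.99, -0.139, 0.001, 0.0]
contact_force: [0.4, -0.2, 0.5]
gripper_width: 85.0
grasp_force: 0.0
```

Emit:
jog_arm --plan '[[[0,0,0,0,0,0],[0,0,0,0,0,0],[0,0,0,0,0,0],[0,0,0,0,0,0],[0,0,0,0,0,0]]]' --jaw 0

```text
clock: 12.85
position: [567.9, -262.8, 23.2]
ee_rot: [0.99, -0.139, 0.001, 0.0]
contact_force: [-1.5, 0.6, 7.3]
gripper_width: 45.5
grasp_force: 60.2
```

Emit:
jog_arm --plan '[[[0,0,-20,0,0,0],[0,0,-60,0,0,0],[0,0,-105,0,0,0],[0,0,-145,0,0,0],[0,0,-145,0,0,0],[0,0,-145,0,0,0]]]'

```text
clock: 13.45
position: [567.3, -262.5, 167.7]
ee_rot: [0.99, -0.14, 0.002, -0.0]
contact_force: [0.1, 0.6, -1.6]
gripper_width: 45.6
grasp_force: 61.3
```

```bash
python3 - <<'E'
from h import *
goal(590,58.8,160,-106)
E
```

```text
go (590, 58.8, 160, -106) shift [ -67.1 -315.1    7.7] |322| rot [-0.001 -0.004 -0.001] j6 1.47
```

Emit:
jog_arm --plan '[[[-10,-48,0,0,0,0],[-20,-96,0,0,0,0],[-30,-144,0,0,0,0],[-40,-192,0,0,0,0],[-50,-240,0,0,0,0],[-60,-288,0,0,0,0],[-67,-315,0,0,0,0],[-67,-315,0,0,0,0],[-67,-315,0,0,0,0],[-67,-315,0,0,0,0]]]'

```text
clock: 14.45
position: [588.9, 57.7, 164.9]
ee_rot: [0.99, -0.14, -0.001, 0.0]
contact_force: [-0.1, -0.0, -0.4]
gripper_width: 45.6
grasp_force: 61.4
```

```bash
python3 - <<'E'
from h import *
s=arm.read_state();tabs("wrist",s["position"][2]-12);print(s["position"],s["gripper_width"]);goal(590,58.8,76,-106)
E
```

```text
wrist [318.  294.5] [263, 205, 113, 166, 13781] [597.9  55.8 152.9]
[588.9467906   57.67898937 164.88667549] 45.63103040318965
go (590, 58.8, 76, -106) shift [ 0.6 -1.6 89.2] |89| rot [ 0.001  0.001 -0.002] j6 0.92
```

Emit:
jog_arm --plan '[[[0,-1,5,0,0,0],[0.5,-1.5,20,0,0,0],[0.5,-1.5,40,0,0,0],[0.5,-1.5,55,0,0,0],[0.5,-1.5,65,0,0,0],[0.5,-1.5,75,0,0,0],[0.5,-1.5,83,0,0,0],[0.5,-1.5,87,0,0,0],[0.5,-1.5,89,0,0,0],[0.5,-1.5,89,0,0,0]]]'

```text
clock: 15.5
position: [590.6, 60.1, 76.9]
ee_rot: [0.99, -0.139, 0.0, -0.0]
contact_force: [-0.2, 0.7, -0.0]
gripper_width: 45.3
grasp_force: 61.4
```

Emit:
jog_arm --plan '[[[0,0,1,0,0,0],[0,0,1,0,0,0]]]'

```text
clock: 15.7
position: [590.8, 60.2, 76.3]
ee_rot: [0.99, -0.139, 0.001, -0.0]
contact_force: [0.2, -1.0, 0.5]
gripper_width: 45.4
grasp_force: 61.5
```

Emit:
jog_arm --plan '[[[0,0,0.5,0,0,0],[0,0,0.5,0,0,0],[0,0,0.5,0,0,0]]]'

```text
clock: 16.0
position: [590.9, 60.2, 75.8]
ee_rot: [0.99, -0.139, 0.001, -0.0]
contact_force: [-0.5, 0.1, 2.4]
gripper_width: 45.2
grasp_force: 61.9
```

Emit:
jog_arm --plan '[[[0,0,0,0,0,0],[0,0,0,0,0,0],[0,0,0,0,0,0]]]' --jaw 60

```text
clock: 16.3
position: [590.2, 59.9, 74.9]
ee_rot: [0.99, -0.14, -0.0, 0.0]
contact_force: [-0.6, -0.4, -0.4]
gripper_width: 60.1
grasp_force: 0.0
```

Emit:
jog_arm --plan '[[[0,0,-30,0,0,0],[0,0,-60,0,0,0],[0,0,-90,0,0,0],[0,0,-90,0,0,0],[0,0,-90,0,0,0]]]' --jaw 60

```text
clock: 16.8
position: [590.4, 60.1, 165.7]
ee_rot: [0.99, -0.14, 0.0, -0.0]
contact_force: [0.1, -0.3, -0.9]
gripper_width: 59.8
grasp_force: 0.0
```

```bash
python3 - <<'E'
from h import *
tabs("wrist",64);tabs("top")
goal(461.5,-378.3,160,-106)
E
```

```text
wrist [319.1 247. ] [280, 207, 78, 79, 4710] [591.5  60.1  64. ]
top [446.5 300.9] [438, 292, 18, 19, 269] [ 461.4 -378.8    8. ]
go (461.5, -378.3, 160, -106) shift [ -1.9 456.5   4.5] |457| rot [ 0.001  0.002 -0.001] j6 0.92
```

Emit:
jog_arm --plan '[[[0,49,0,0,0,0],[0,98,0,0,0,0],[0,147,0,0,0,0],[0,196,0,0,0,0],[0,245,0,0,0,0],[0,294,0,0,0,0],[0,343,0,0,0,0],[0,392,0,0,0,0],[-2,441,5,0,0,0],[-2,456,5,0,0,0]]]' --jaw 85

```text
clock: 17.9
position: [459.8, -380.6, 157.8]
ee_rot: [0.99, -0.142, -0.002, -0.001]
contact_force: [-0.6, 0.2, -0.1]
gripper_width: 85.3
grasp_force: 0.0
```

Emit:
jog_arm --plan '[[[0,0,0,0,0,0],[0,0,0,0,0,0]]]'

```text
clock: 18.1
position: [462.3, -377.1, 159.2]
ee_rot: [0.99, -0.14, -0.001, -0.0]
contact_force: [-0.2, 0.1, 0.1]
gripper_width: 85.0
grasp_force: 0.0
```

```bash
python3 - <<'E'
from h import *
tabs();tabs("top");goal(461.5,-378.3,20,-106)
E
```

```text
wrist [317.4 230.7] [285, 199, 66, 62, 3007] [ 461.  -375.3    8. ]
top [276.4 253.5] [267, 244, 20, 20, 301] [593.6  62.2   8. ]
go (461.5, -378.3, 20, -106) shift [ -0.8   2.3 140. ] |140| rot [-0.     0.001  0.001] j6 1.7
```

Emit:
jog_arm --plan '[[[0,0.5,45,0,0,0],[0,0.5,90,0,0,0],[0,0.5,125,0,0,0],[0,0.5,139.5,0,0,0],[0,0.5,139.5,0,0,0],[0,0.5,139.5,0,0,0],[0,0.5,139.5,0,0,0]]]'

```text
clock: 18.9
position: [464.0, -378.1, 22.5]
ee_rot: [0.99, -0.139, 0.002, 0.001]
contact_force: [0.9, -0.3, 0.9]
gripper_width: 84.8
grasp_force: 0.0
```

Emit:
jog_arm --plan '[[[0,0,0,0,0,0],[0,0,0,0,0,0],[0,0,0,0,0,0],[0,0,0,0,0,0],[0,0,0,0,0,0]]]' --jaw 0

```text
clock: 19.4
position: [463.0, -378.4, 22.5]
ee_rot: [0.99, -0.139, 0.001, 0.0]
contact_force: [-1.3, 1.8, 7.2]
gripper_width: 45.9
grasp_force: 60.2
```

Emit:
jog_arm --plan '[[[0,0,-20,0,0,0],[0,0,-60,0,0,0],[0,0,-105,0,0,0],[0,0,-145,0,0,0],[0,0,-145,0,0,0],[0,0,-145,0,0,0]]]'

```text
clock: 20.0
position: [462.7, -378.2, 167.2]
ee_rot: [0.99, -0.14, 0.001, 0.0]
contact_force: [-0.8, 0.3, -1.2]
gripper_width: 46.3
grasp_force: 61.4
```

```bash
python3 - <<'E'
from h import *
goal(590,58.8,165,-106)
E
```

```text
go (590, 58.8, 165, -106) shift [   1.4 -455.2    2.2] |455| rot [-0.    -0.003 -0.001] j6 1.71
```

Emit:
jog_arm --plan '[[[0,-49,0,0,0,0],[0,-98,0,0,0,0],[0,-147,0,0,0,0],[0,-196,0,0,0,0],[0,-245,0,0,0,0],[0,-294,0,0,0,0],[0,-343,0,0,0,0],[0,-392,0,0,0,0],[1,-440,0,0,0,0],[1,-455,0,0,0,0]]]'

```text
clock: 21.0
position: [589.4, 62.6, 163.9]
ee_rot: [0.991, -0.137, -0.001, 0.0]
contact_force: [-0.0, -0.3, -0.7]
gripper_width: 45.8
grasp_force: 61.5
```

Emit:
jog_arm --plan '[[[0,0,0,0,0,0],[0,0,0,0,0,0],[0,0,0,0,0,0]]]'

```text
clock: 21.3
position: [588.3, 57.5, 165.1]
ee_rot: [0.99, -0.14, -0.001, 0.0]
contact_force: [0.5, 1.0, -0.1]
gripper_width: 46.2
grasp_force: 61.5
```

```bash
python3 - <<'E'
from h import *
s=arm.read_state();tabs("wrist",s["position"][2]-12);tabs("top");print(s["position"],s["gripper_width"]);goal(590,58.8,86.5,-106)
E
```

```text
wrist [317.6 294.3] [262, 204, 114, 167, 14129] [597.4  55.7 153.1]
[588.30066798  57.4722479  165.1246025 ] 46.1883344965357
go (590, 58.8, 86.5, -106) shift [ 1.  -1.7 79.1] |79| rot [ 0.     0.001 -0.002] j6 0.92
```

Emit:
jog_arm --plan '[[[0.5,-0.5,5,0,0,0],[0.5,-0.5,20,0,0,0],[0.5,-0.5,35,0,0,0],[0.5,-0.5,48,0,0,0],[0.5,-0.5,60,0,0,0],[0.5,-0.5,70,0,0,0],[0.5,-0.5,75,0,0,0],[0.5,-0.5,79,0,0,0],[0.5,-0.5,79,0,0,0]]]'

```text
clock: 22.3
position: [589.9, 59.2, 86.8]
ee_rot: [0.99, -0.139, 0.0, 0.0]
contact_force: [0.5, 0.3, 0.1]
gripper_width: 45.9
grasp_force: 61.7
```

Emit:
jog_arm --plan '[[[0,0,1,0,0,0],[0,0,1.5,0,0,0],[0,0,1.5,0,0,0]]]'

```text
clock: 22.6
position: [590.2, 59.3, 86.0]
ee_rot: [0.99, -0.139, 0.001, -0.0]
contact_force: [-0.0, 0.3, 2.3]
gripper_width: 45.5
grasp_force: 61.9
```

Contact at the expected height; release and inspect.

Emit:
jog_arm --plan '[[[0,0,0,0,0,0],[0,0,0,0,0,0],[0,0,0,0,0,0]]]' --jaw 60

```text
clock: 22.9
position: [589.5, 59.2, 85.1]
ee_rot: [0.99, -0.139, -0.0, 0.0]
contact_force: [-0.4, -0.4, 0.1]
gripper_width: 59.9
grasp_force: 0.0
```

Emit:
jog_arm --plan '[[[0,0,-30,0,0,0],[0,0,-60,0,0,0],[0,0,-80,0,0,0],[0,0,-80,0,0,0],[0,0,-80,0,0,0]]]' --jaw 60

```text
clock: 23.4
position: [589.3, 59.3, 165.1]
ee_rot: [0.99, -0.14, -0.0, -0.0]
contact_force: [-0.5, 0.3, -1.6]
gripper_width: 59.6
grasp_force: 0.0
```

```bash
python3 - <<'E'
from h import *
tabs("wrist",75);c=cal("wrist");snap("wrist","w4.png");np.savez('w4.npz',K=c[0],M=c[1],t=c[2]);tabs("top")
im=arm.get_image("scene");u,v=proj("scene",(591,59,80)).astype(int)
w=cv2.imread('pics/w4.png')
a=cv2.resize(im[v-50:v+50,u-50:u+50],(480,480),interpolation=cv2.INTER_CUBIC)
b=cv2.resize(w[150:310,215:425],(315*2//2,240),interpolation=cv2.INTER_CUBIC)
o=np.zeros((480,795,3),'uint8');o[:,:480]=a;o[:240,480:]=b;cv2.imwrite('pics/chk.png',o)
goal(423.4,311,220,-88)
E
```

```text
wrist [318.1 250.3] [279, 206, 80, 87, 5385] [592.   59.3  75. ]
go (423.4, 311, 220, -88) shift [-228.9 -196.3  -55.9] |307| rot [ 0.001  0.003 -0.315] j6 0.92
```

View pics/chk.png

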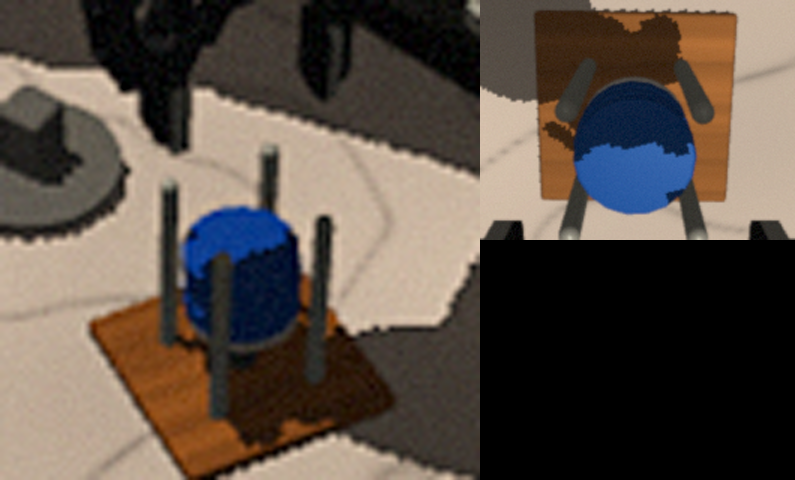

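The stack is neat, flat and inside all four rods. Rod tops in wrist pixels: (274,224), (364,225), (275,307), (360,308).

```bash
python3 - <<'E'
from h import *
z=np.load('w4.npz');c=(z['K'],z['M'],z['t'])
P=np.array([ray(0,*p,105,c) for p in((274,224),(364,225),(275,307),(360,308))]);print(P.round(1),P.mean(0))
E
```

```text
[[620.5  73.9 105. ]
 [607.4  30.3 105. ]
 [576.5  87.6 105. ]
 [563.2  43.6 105. ]] [591.92082102  58.85593061 105.        ]
```

Emit:
jog_arm --plan '[[[-30,-25,-20,0,0,-0.1],[-60,-50,-40,0,0,-0.2],[-95,-80,-56,0,0,-0.315],[-130,-110,-56,0,0,-0.315],[-165,-140,-56,0,0,-0.315],[-200,-170,-56,0,0,-0.315],[-229,-196,-56,0,0,-0.315],[-229,-196,-56,0,0,-0.315],[-229,-196,-56,0,0,-0.315]]]' --jaw 85

```text
clock: 24.5
position: [423.1, 311.3, 220.5]
ee_rot: [1.0, 0.019, -0.001, 0.001]
contact_force: [-0.4, 0.3, -0.5]
gripper_width: 84.8
grasp_force: 0.0
```

```bash
python3 - <<'E'
from h import *
c=cal("wrist");snap("wrist","w5.png");np.savez('w5.npz',K=c[0],M=c[1],t=c[2])
print(proj(0,(423.4,311,116),c),arm.read_state()['position'])
E
```

```text
[319.82065271 246.69168045] [423.50630692 310.57700467 220.5901902 ]
```

View pics/w5.png

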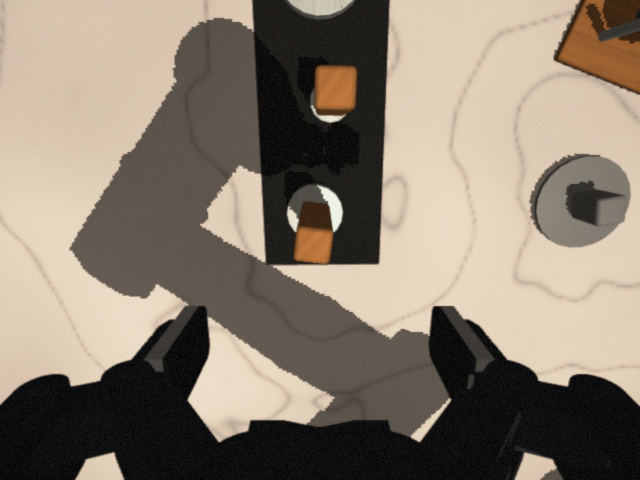

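Wrist view: press_b handle top at ≈(314,246), corners (297,228), (334,230), (330,263), (294,261). It's the medium foot, with the small foot above it.

```bash
python3 - <<'E'
from h import *
im=cv2.imread('pics/w5.png').astype(int)[215:275,280:350]
m=((im[...,2]>150)&(im[...,2]>im[...,0]+70)).astype('uint8')
k,l,st,ce=cv2.connectedComponentsWithStats(m);j=1+st[1:,4].argmax();pts=np.argwhere(l==j)[:,::-1].astype('float32')+[280,215]
r=cv2.minAreaRect(pts.astype('float32'));b=cv2.boxPoints(r);print(r,b.round(1))
z=np.load('w5.npz');c=(z['K'],z['M'],z['t'])
P=np.array([ray(0,*p,116,c) for p in b]);print(P.mean(0),[(np.linalg.norm(P[i]-P[i-1]).round(1),np.degrees(np.arctan2(*(P[i]-P[i-1])[[1,0]])).round(1)) for i in range(4)])
print("foot",ray(0,315,211,16,c))
m0=P.mean(0)
goal(*m0[:2],100,-92)
E
```

```text
((313.43170166015625, 245.5802001953125), (33.35817337036133, 31.196613311767578), 6.709837436676025) [[295.  259.1]
 [298.7 228.1]
 [331.8 232. ]
 [328.2 263. ]]
[423.86484307 315.10288142 116.        ] [(np.float64(21.6), np.float64(85.0)), (np.float64(20.8), np.float64(-5.2)), (np.float64(21.1), np.float64(-94.8)), (np.float64(20.9), np.float64(176.2))]
foot [425.43985927 314.94621792  16.        ]
go (np.float64(423.86484306549124), np.float64(315.10288141579264), 100, -92) shift [  0.6  -4.7 120.6] |121| rot [0.001 0.001 0.071] j6 0.66
```

Emit:
jog_arm --plan '[[[0.5,-2.5,40,0,0,0.06],[0.5,-2.5,80,0,0,0.11],[0.5,-2.5,110,0,0,0.11],[0.5,-2.5,120,0,0,0.11],[0.5,-2.5,120,0,0,0.11],[0.5,-2.5,120,0,0,0.11]]]'

```text
clock: 25.15
position: [425.3, 313.6, 102.5]
ee_rot: [0.999, -0.038, 0.001, -0.001]
contact_force: [0.0, -0.0, 1.1]
gripper_width: 85.3
grasp_force: 0.0
```

Emit:
jog_arm --plan '[[[0,0,0,0,0,0],[0,0,0,0,0,0],[0,0,0,0,0,0],[0,0,0,0,0,0],[0,0,0,0,0,0],[0,0,0,0,0,0]]]' --jaw 0

```text
clock: 25.75
position: [424.6, 314.0, 101.9]
ee_rot: [0.999, -0.037, 0.001, -0.001]
contact_force: [0.6, 0.7, 2.7]
gripper_width: 23.1
grasp_force: 59.6
```

```bash
python3 - <<'E'
from h import *
goal(424,313,100,-94.5)
E
```

```text
go (424, 313, 100, -94.5) shift [-0.5  1.1  1.9] |2| rot [-0.001 -0.001  0.004] j6 0.55
```

Emit:
jog_arm --plan '[[[0,0,-20,0,0,0],[0,0,-50,0,0,0],[0,0,-90,0,0,0],[0,0,-130,0,0,0],[0,0,-138,0,0,0],[0,0,-138,0,0,0]]]'

```text
clock: 26.35
position: [424.0, 313.4, 240.0]
ee_rot: [0.999, -0.038, 0.0, -0.001]
contact_force: [0.1, -0.1, -2.5]
gripper_width: 22.6
grasp_force: 59.3
```

```bash
python3 - <<'E'
from h import *
goal(591.5,58.7,238,-94.5)
E
```

```text
go (591.5, 58.7, 238, -94.5) shift [186.2 241.4   1.6] |305| rot [-0.002 -0.     0.003] j6 0.55
```

Emit:
jog_arm --plan '[[[22,29,0,0,0,0],[46,60,0,0,0,0],[72,94,0,0,0,0],[100,130,0,0,0,0],[128,166,0,0,0,0],[155,200,0,0,0,0],[175,226,0,0,0,0],[186,241,0,0,0,0],[186,241,0,0,0,0],[186,241,0,0,0,0]]]'

```text
clock: 27.35
position: [590.4, 58.6, 236.4]
ee_rot: [0.999, -0.038, -0.003, 0.001]
contact_force: [-0.6, -0.2, -2.9]
gripper_width: 23.1
grasp_force: 59.6
```

```bash
python3 - <<'E'
from h import *
print(arm.read_state()['position'])
c=cal("wrist");w=snap("wrist","w6.png");np.savez('w6.npz',K=c[0],M=c[1],t=c[2]);s=arm.get_image("scene")
u,v=proj("scene",(591,59,140)).astype(int);a=cv2.resize(s[v-60:v+60,u-40:u+40],(320,480),interpolation=cv2.INTER_CUBIC)
o=np.zeros((480,800,3),'uint8');o[:,:320]=a;o[:,320:]=w[:,80:560];cv2.imwrite('pics/chk2.png',o)
goal(591.5,58.7,200,-94.5)
E
```

```text
[590.38934507  58.63683549 236.39577039]
go (591.5, 58.7, 200, -94.5) shift [ 1.1  0.8 37.8] |38| rot [0.001 0.003 0.004] j6 1.12
```

View pics/chk2.png

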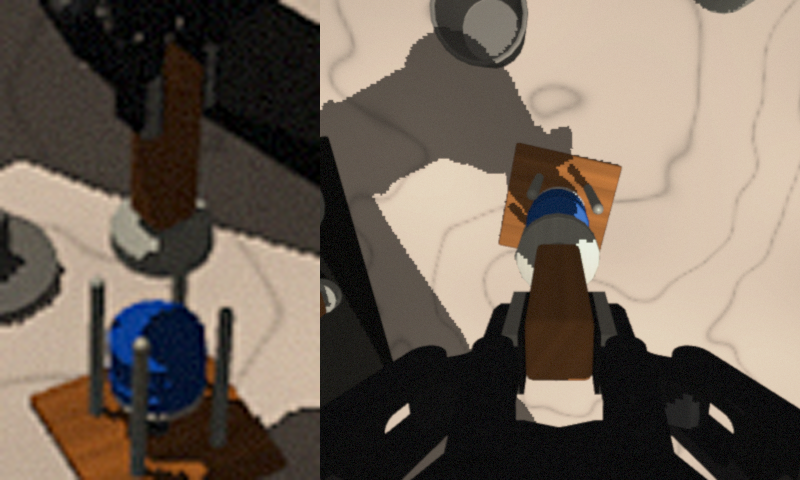

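Press hangs upright over the holder. In wrist pixels the foot spans ≈275–360 (centre ≈(317.5,257)).

```bash
python3 - <<'E'
from h import *
z=np.load('w6.npz');c=(z['K'],z['M'],z['t'])
print("foot",ray(0,317.5,257,150.5,c)); w=cv2.imread('pics/w6.png')[180:310,240:410]; cv2.imwrite('pics/w6c.png',cv2.resize(w,None,fx=4.5,fy=4.5,interpolation=cv2.INTER_CUBIC))
print(proj(0,(592,59,106),c),proj(0,(590.4,58.6,150.5),c))
E
```

```text
foot [589.7716338   59.78062328 150.5       ]
[318.44773345 233.21760314] [319.40493583 255.8552954 ]
```

View pics/w6c.png

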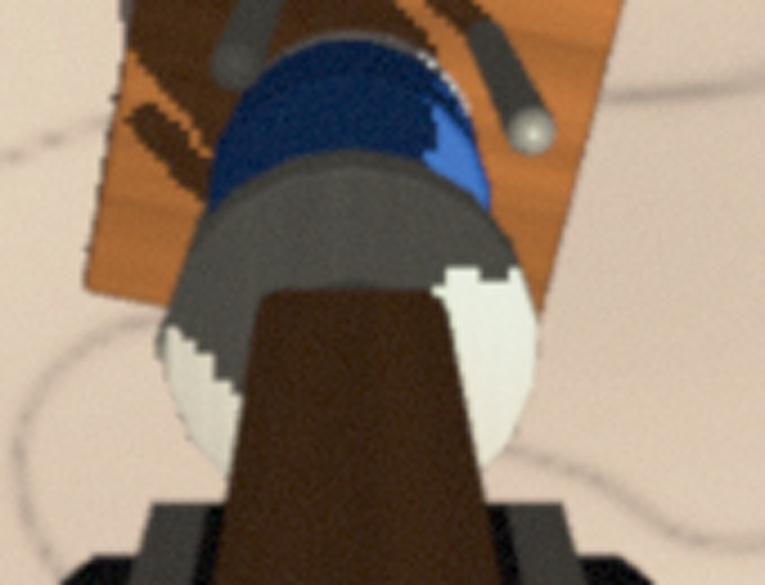

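Emit:
jog_arm --plan '[[[1.2,1,0,0,0,0],[1.2,1,10,0,0,0],[1.2,1,20,0,0,0],[1.2,1,28,0,0,0],[1.2,1,34,0,0,0],[1.2,1,40,0,0,0],[1.2,1,46,0,0,0],[1.2,1,52,0,0,0],[1.2,1,56,0,0,0],[1.2,1,56,0,0,0]]]'

```text
clock: 28.45
position: [592.4, 57.9, 182.6]
ee_rot: [0.999, -0.037, -0.001, 0.0]
contact_force: [0.3, 0.2, -2.2]
gripper_width: 23.2
grasp_force: 59.6
```

```bash
python3 - <<'E'
from h import *
goal(592.1,58.6,170,-94.5)
E
```

```text
go (592.1, 58.6, 170, -94.5) shift [-0.3 -0.6 12.6] |13| rot [0.    0.001 0.004] j6 1.13
```

Emit:
jog_arm --plan '[[[0,-0.5,5,0,0,0],[0,-0.5,10,0,0,0],[0,-0.5,14,0,0,0],[0,-0.5,18,0,0,0],[0,-0.5,22,0,0,0],[0,-0.5,26,0,0,0],[0,-0.5,30,0,0,0],[0,-0.5,34,0,0,0],[0,-0.5,36,0,0,0]]]'

```text
clock: 29.35
position: [593.4, 58.5, 148.0]
ee_rot: [0.999, -0.037, 0.001, 0.0]
contact_force: [-1.3, 0.0, 6.2]
gripper_width: 23.0
grasp_force: 60.8
```

Emit:
jog_arm --plan '[[[0,0,2,0,0,0],[0,0,4,0,0,0],[0,0,4,0,0,0]]]'

```text
clock: 29.65
position: [593.4, 58.5, 144.5]
ee_rot: [0.999, -0.037, 0.001, 0.0]
contact_force: [-0.9, -0.5, 8.2]
gripper_width: 23.4
grasp_force: 61.0
```

Emit:
jog_arm --plan '[[[0,0,1.5,0,0,0],[0,0,2.5,0,0,0],[0,0,3,0,0,0],[0,0,3,0,0,0]]]'

```text
clock: 30.05
position: [593.6, 58.5, 142.6]
ee_rot: [0.999, -0.037, 0.001, 0.0]
contact_force: [-2.3, 0.2, 10.9]
gripper_width: 23.2
grasp_force: 61.6
```

Emit:
jog_arm --plan '[[[0,0,1,0,0,0],[0,0,1,0,0,0]]]'

```text
clock: 30.25
position: [593.8, 58.6, 142.5]
ee_rot: [0.999, -0.037, 0.002, 0.0]
contact_force: [-4.0, 0.3, 15.1]
gripper_width: 22.9
grasp_force: 62.1
```

Emit:
jog_arm --plan '[[[-0.5,0,1,0,0,0],[-0.5,0,1,0,0,0],[-0.5,0,1,0,0,0],[-0.5,0,1,0,0,0],[-0.5,0,1,0,0,0],[-0.5,0,1,0,0,0],[-0.5,0,1,0,0,0],[-0.5,0,1,0,0,0],[-0.5,0,1,0,0,0],[-0.5,0,1,0,0,0]]]'

```text
clock: 31.25
position: [593.7, 58.6, 142.4]
ee_rot: [0.999, -0.037, 0.002, 0.0]
contact_force: [-3.9, 0.7, 18.4]
gripper_width: 23.5
grasp_force: 62.5
```

Emit:
jog_arm --plan '[[[0,0,0,0,0,0],[0,0,0,0,0,0],[0,0,0,0,0,0]]]'

```text
clock: 31.55
position: [593.7, 58.6, 142.4]
ee_rot: [0.999, -0.037, 0.002, 0.0]
contact_force: [-5.4, -0.3, 17.9]
gripper_width: 23.1
grasp_force: 62.5
```

```bash
python3 - <<'E'
from h import *
s=arm.get_image("scene");u,v=proj("scene",(591,59,90)).astype(int);cv2.imwrite('pics/prs.png',cv2.resize(s[v-65:v+55,u-60:u+60],(600,600),interpolation=cv2.INTER_CUBIC))
E
```

```text
(no output)
```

View pics/prs.png

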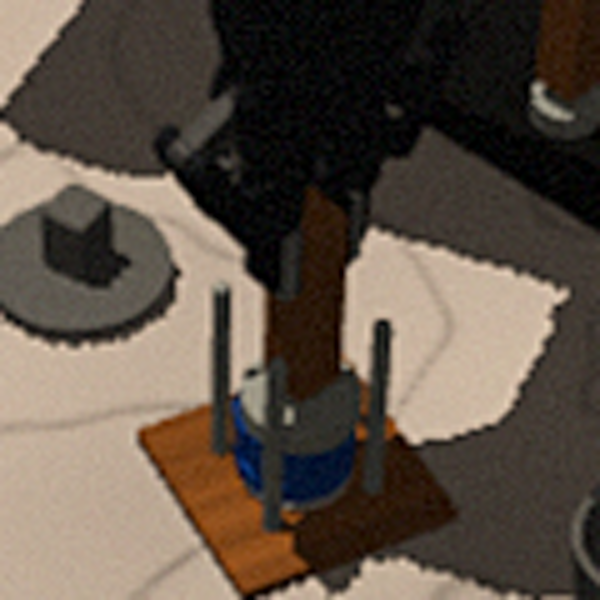

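The plate is at the bottom, the press upright, stack level. Lift out slowly.

Emit:
jog_arm --plan '[[[0,0,-5,0,0,0],[0,0,-9,0,0,0],[0,0,-13,0,0,0],[0,0,-17,0,0,0],[0,0,-21,0,0,0],[0,0,-25,0,0,0],[0,0,-29,0,0,0],[0,0,-33,0,0,0],[0,0,-37,0,0,0],[0,0,-43,0,0,0]]]'

```text
clock: 32.6
position: [590.7, 58.6, 179.8]
ee_rot: [0.999, -0.038, -0.002, 0.0]
contact_force: [0.1, -1.1, -2.1]
gripper_width: 23.1
grasp_force: 59.5
```

Emit:
jog_arm --plan '[[[0,0,-10,0,0,0],[0,0,-22,0,0,0],[0,0,-36,0,0,0],[0,0,-52,0,0,0],[0,0,-58,0,0,0],[0,0,-58,0,0,0]]]'

```text
clock: 33.2
position: [592.7, 58.8, 240.8]
ee_rot: [0.999, -0.037, 0.001, -0.001]
contact_force: [0.2, -0.2, -3.0]
gripper_width: 23.3
grasp_force: 59.7
```

```bash
python3 - <<'E'
from h import *
goal(424,313.4,240,-94.5)
E
```

```text
go (424, 313.4, 240, -94.5) shift [-187.3 -241.3    0.6] |305| rot [-0.001 -0.002  0.004] j6 1.13
```

Emit:
jog_arm --plan '[[[-22,-29,0,0,0,0],[-46,-60,0,0,0,0],[-72,-94,0,0,0,0],[-100,-130,0,0,0,0],[-128,-166,0,0,0,0],[-155,-200,0,0,0,0],[-175,-226,0,0,0,0],[-187,-241,0,0,0,0],[-187,-241,0,0,0,0],[-187,-241,0,0,0,0]]]'

```text
clock: 34.2
position: [423.4, 312.7, 238.7]
ee_rot: [0.999, -0.037, -0.001, 0.001]
contact_force: [-0.2, -1.3, -2.4]
gripper_width: 23.2
grasp_force: 59.9
```

Emit:
jog_arm --plan '[[[0,0,35,0,0,0],[0,0,70,0,0,0],[0,0,100,0,0,0],[0,0,120,0,0,0],[0,0,130,0,0,0],[0,0,134,0,0,0],[0,0,134,0,0,0],[0,0,134,0,0,0]]]'

```text
clock: 35.0
position: [424.6, 313.3, 106.4]
ee_rot: [0.999, -0.037, 0.001, -0.001]
contact_force: [0.6, -0.0, -2.6]
gripper_width: 23.2
grasp_force: 59.8
```

```bash
python3 - <<'E'
from h import *
tabs("top",75);s=arm.get_image("scene");u,v=proj("scene",(424,313,60)).astype(int);u2,v2=proj("scene",(591,59,60)).astype(int)
f=lambda u,v:cv2.resize(s[v-50:v+50,u-40:u+40],(400,500),interpolation=cv2.INTER_CUBIC)
cv2.imwrite('pics/back.png',np.hstack([f(u,v),f(u2,v2)]))
E
```

```text
top [276.4 253.4] [267, 244, 20, 20, 306] [588.7  56.9  75. ]
```

View pics/back.png

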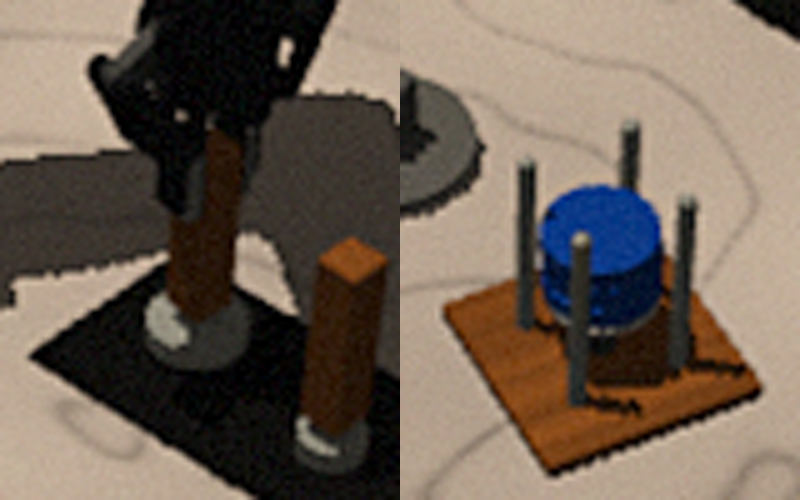

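Press is upright just above the mat; the stack sprang back level. Lower the last few mm to contact.

Emit:
jog_arm --plan '[[[0,0,1.5,0,0,0],[0,0,3,0,0,0],[0,0,4,0,0,0],[0,0,4,0,0,0]]]'

```text
clock: 35.5
position: [424.0, 313.1, 101.9]
ee_rot: [0.999, -0.037, 0.0, -0.0]
contact_force: [-1.1, 0.3, 2.0]
gripper_width: 23.0
grasp_force: 60.5
```

Emit:
jog_arm --plan '[[[0,0,0.7,0,0,0],[0,0,0.7,0,0,0]]]'

```text
clock: 35.7
position: [424.1, 313.2, 101.9]
ee_rot: [0.999, -0.037, 0.0, -0.0]
contact_force: [-2.7, -0.2, 6.7]
gripper_width: 22.8
grasp_force: 61.2
```

Emit:
jog_arm --plan '[[[0,0,0,0,0,0],[0,0,0,0,0,0],[0,0,0,0,0,0],[0,0,0,0,0,0]]]' --jaw 70

```text
clock: 36.1
position: [423.9, 312.9, 100.4]
ee_rot: [0.999, -0.037, -0.0, 0.0]
contact_force: [-0.6, -0.1, 0.6]
gripper_width: 70.0
grasp_force: 0.0
```

Emit:
jog_arm --plan '[[[0,0,-20,0,0,0],[0,0,-60,0,0,0],[0,0,-100,0,0,0],[0,0,-120,0,0,0],[0,0,-120,0,0,0]]]' --jaw 85

```text
clock: 36.6
position: [425.2, 314.3, 224.3]
ee_rot: [0.999, -0.037, 0.003, -0.003]
contact_force: [0.4, 0.0, 0.3]
gripper_width: 84.9
grasp_force: 0.0
```

```bash
python3 - <<'E'
from h import *
goal(444,74.5,180,-78)
E
```

```text
go (444, 74.5, 180, -78) shift [ 36.4 238.   43. ] |245| rot [-0.006 -0.006 -0.284] j6 0.55
```

Emit:
jog_arm --plan '[[[6,42,0,0,0,-0.1],[14,90,0,0,0,-0.2],[22,138,10,0,0,-0.284],[29,186,30,0,0,-0.284],[36,234,42,0,0,-0.284],[36,238,42,0,0,-0.284],[36,238,42,0,0,-0.284],[36,238,42,0,0,-0.284]]]'

```text
clock: 37.4
position: [442.2, 73.3, 178.5]
ee_rot: [0.995, 0.104, 0.0, -0.0]
contact_force: [-0.3, 0.3, -0.1]
gripper_width: 85.3
grasp_force: 0.0
```

```bash
python3 - <<'E'
from h import *
c=cal("wrist");w=snap("wrist","w7.png");np.savez('w7.npz',K=c[0],M=c[1],t=c[2])
print(proj(0,(444.2,74.6,45),c),arm.read_state()['position']);cv2.imwrite('pics/w7c.png',w[100:480,120:520])
goal(444,74.5,33.5,-78)
E
```

```text
[318.4456598  232.46057377] [442.34431234  73.82513873 178.69237383]
go (444, 74.5, 33.5, -78) shift [  1.7  -0.3 145.2] |145| rot [-0.    -0.001  0.001] j6 1.25
```

View pics/w7c.png

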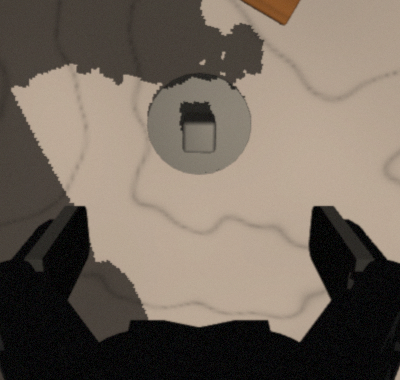

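Knob top at full-image (320,237), square to the gripper and within 2 mm of where I released it. Grasp it.

Emit:
jog_arm --plan '[[[1,-0.5,45,0,0,0],[1,-0.5,90,0,0,0],[1,-0.5,130,0,0,0],[1,-0.5,144,0,0,0],[1,-0.5,144,0,0,0],[1,-0.5,144,0,0,0]]]'

```text
clock: 38.05
position: [443.6, 74.9, 35.0]
ee_rot: [0.994, 0.106, 0.0, -0.0]
contact_force: [-0.2, -0.1, 0.1]
gripper_width: 84.8
grasp_force: 0.0
```

Emit:
jog_arm --plan '[[[0,0,0,0,0,0],[0,0,0,0,0,0],[0,0,0,0,0,0],[0,0,0,0,0,0],[0,0,0,0,0,0],[0,0,0,0,0,0]]]' --jaw 0

```text
clock: 38.65
position: [443.3, 73.8, 35.4]
ee_rot: [0.995, 0.105, 0.001, -0.0]
contact_force: [-0.9, 0.2, 6.2]
gripper_width: 23.2
grasp_force: 60.0
```

Emit:
jog_arm --plan '[[[0,0,-20,0,0,0],[0,0,-60,0,0,0],[0,0,-105,0,0,0],[0,0,-145,0,0,0],[0,0,-160,0,0,0],[0,0,-160,0,0,0],[0,0,-160,0,0,0]]]'

```text
clock: 39.35
position: [441.9, 73.2, 193.7]
ee_rot: [0.995, 0.104, -0.001, -0.0]
contact_force: [-0.4, 0.8, -1.4]
gripper_width: 22.7
grasp_force: 59.1
```

```bash
python3 - <<'E'
from h import *
goal(591.8,57,195,-78)
E
```

```text
go (591.8, 57, 195, -78) shift [143.3  46.9  -1.6] |151| rot [-0.     0.002 -0.001] j6 1.25
```

Emit:
jog_arm --plan '[[[30,10,0,0,0,0],[65,21,0,0,0,0],[100,33,0,0,0,0],[130,43,0,0,0,0],[143,47,0,0,0,0],[143,47,0,0,0,0],[143,47,0,0,0,0]]]'

```text
clock: 40.05
position: [591.1, 56.9, 191.9]
ee_rot: [0.995, 0.104, -0.003, 0.0]
contact_force: [0.3, 0.1, -0.6]
gripper_width: 22.9
grasp_force: 59.1
```

```bash
python3 - <<'E'
from h import *
c=cal("wrist");w=snap("wrist","w8.png");print(arm.read_state()['position'])
s=arm.get_image("scene");u,v=proj("scene",(591,59,110)).astype(int)
o=np.zeros((480,800,3),'uint8');o[:,:400]=cv2.resize(s[v-60:v+60,u-50:u+50],(400,480),interpolation=cv2.INTER_CUBIC);o[:,400:]=w[:,120:520];cv2.imwrite('pics/chk3.png',o)
np.savez('w8.npz',K=c[0],M=c[1],t=c[2])
goal(591.8,57,136.5,-78)
E
```

```text
[591.00505752  57.03525551 192.68167731]
go (591.8, 57, 136.5, -78) shift [ 0.8  0.3 56.9] |57| rot [ 0.     0.003 -0.   ] j6 1.41
```

View pics/chk3.png

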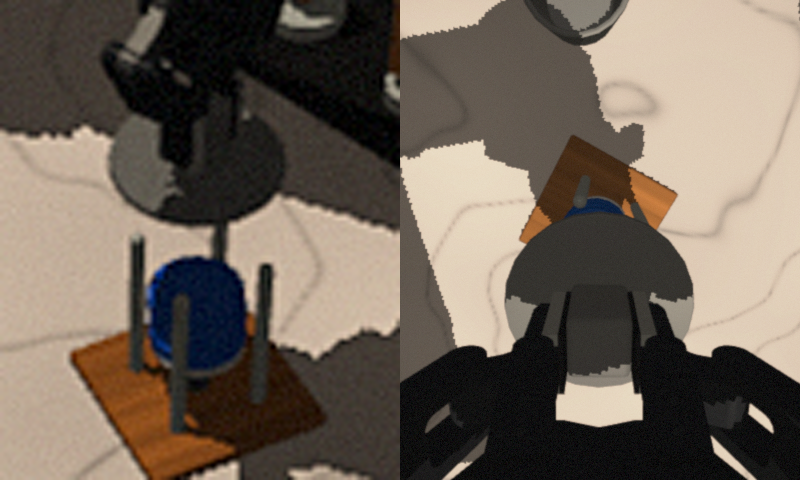

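Cap is level above the holder; disc spans x 385–… centre ≈ full-image (319,300).

```bash
python3 - <<'E'
from h import *
z=np.load('w8.npz');c=(z['K'],z['M'],z['t'])
print(ray(0,319,299.5,167.3,c))
E
```

```text
[592.10640631  57.62015433 167.3       ]
```

Emit:
jog_arm --plan '[[[0.8,-1,10,0,0,0],[0.8,-1,20,0,0,0],[0.8,-1,30,0,0,0],[0.8,-1,38,0,0,0],[0.8,-1,44,0,0,0],[0.8,-1,49,0,0,0],[0.8,-1,53,0,0,0],[0.8,-1,53,0,0,0]]]'

```text
clock: 40.95
position: [592.8, 58.3, 141.0]
ee_rot: [0.995, 0.104, -0.0, 0.0]
contact_force: [-0.2, 0.7, -0.9]
gripper_width: 22.8
grasp_force: 59.1
```

Emit:
jog_arm --plan '[[[-1,0,1.5,0,0,0],[-1,0,3,0,0,0],[-1,0,4,0,0,0],[-1,0,4,0,0,0]]]'

```text
clock: 41.35
position: [592.0, 58.2, 137.6]
ee_rot: [0.995, 0.104, -0.0, 0.0]
contact_force: [-0.4, -0.4, -0.2]
gripper_width: 23.2
grasp_force: 59.1
```

Emit:
jog_arm --plan '[[[0,0,0.8,0,0,0],[0,0,1,0,0,0],[0,0,1,0,0,0]]]'

```text
clock: 41.65
position: [592.1, 58.2, 136.6]
ee_rot: [0.995, 0.104, -0.0, -0.0]
contact_force: [-0.1, 0.3, -1.3]
gripper_width: 22.9
grasp_force: 59.1
```

Emit:
jog_arm --plan '[[[0,0,0.8,0,0,0],[0,0,1.5,0,0,0],[0,0,1.5,0,0,0]]]'

```text
clock: 41.95
position: [592.2, 58.2, 136.2]
ee_rot: [0.995, 0.105, 0.0, 0.0]
contact_force: [-1.9, -0.5, 4.0]
gripper_width: 22.9
grasp_force: 60.0
```

Emit:
jog_arm --plan '[[[0,0,0.6,0,0,0],[0,0,0.6,0,0,0]]]'

```text
clock: 42.15
position: [592.2, 58.2, 136.1]
ee_rot: [0.995, 0.105, 0.001, 0.0]
contact_force: [-2.5, 0.6, 8.4]
gripper_width: 23.2
grasp_force: 60.4
```

Seated at the expected height. Release, retreat, check.

Emit:
jog_arm --plan '[[[0,0,0,0,0,0],[0,0,0,0,0,0],[0,0,0,0,0,0],[0,0,0,0,0,0]]]' --jaw 60

```text
clock: 42.55
position: [592.0, 58.2, 134.2]
ee_rot: [0.995, 0.104, -0.0, 0.0]
contact_force: [-1.0, 0.3, -0.3]
gripper_width: 60.4
grasp_force: 0.0
```

Emit:
jog_arm --plan '[[[0,0,-30,0,0,0],[0,0,-70,0,0,0],[0,0,-110,0,0,0],[0,0,-110,0,0,0],[0,0,-110,0,0,0]]]' --jaw 85

```text
clock: 43.05
position: [592.3, 58.4, 245.4]
ee_rot: [0.995, 0.104, 0.001, -0.001]
contact_force: [0.0, -0.0, -1.6]
gripper_width: 85.2
grasp_force: 0.0
```

Emit:
jog_arm --plan '[[[-40,0,0,0,0,0],[-80,0,0,0,0,0],[-120,0,0,0,0,0],[-120,0,0,0,0,0],[-120,0,0,0,0,0]]]'

```text
clock: 43.55
position: [473.7, 33.0, 243.8]
ee_rot: [0.995, 0.105, -0.001, 0.0]
contact_force: [1.1, 0.3, -0.0]
gripper_width: 84.9
grasp_force: 0.0
```

```bash
python3 - <<'E'
from h import *
s=snap("scene","end.png");cv2.imwrite('pics/endc.png',cv2.resize(s[90:360,120:480],(800,600),interpolation=cv2.INTER_CUBIC))
E
```

```text
(no output)
```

View pics/endc.png

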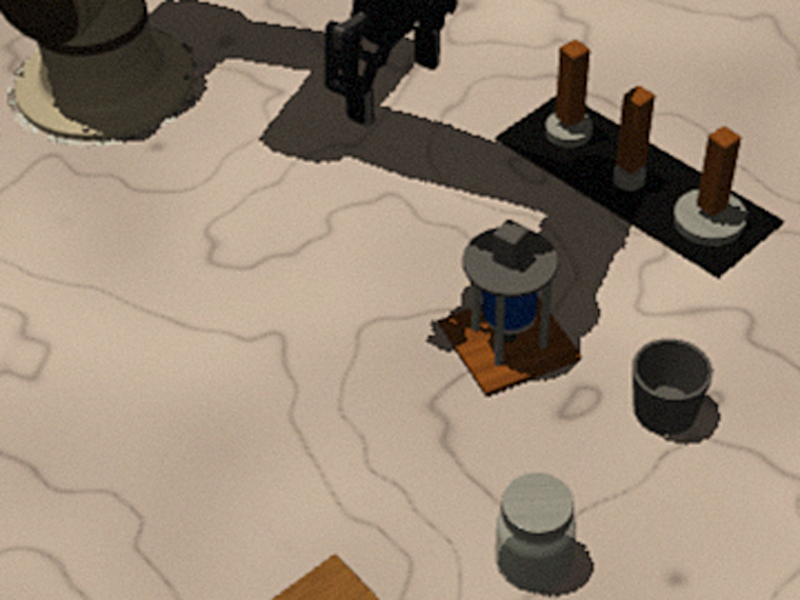

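The cap sits level on the rods with the stack under it at (510,300). All three presses stand upright on the mat, and the cup, jar and carton look undisturbed.

```bash
python3 -c "
from bench import arm
print(arm.job_done())"
```

```text
the job is handed in; nothing more can be done
None
```

The job is handed in at about 44 s of robot time: all three tablets present are stacked flat in the holder, the press was bottomed for over a second and is back on its mat, and the cap is on level; the hand-in returned no verdict.

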